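# Hand-check a reaction wheel and park it on its lock pin

### The arm

A 6-joint arm with a two-finger parallel gripper is mounted at the origin on the work surface. World frame = base frame: x ahead of the robot, y to its left, z up, the work surface at z = 0. Lengths are in mm, angles in rad, forces in N, time in s.
With the tool pointing down it reaches from about 350 to 975 mm from the base axis. Payload 7.1 kg.
Tool frame: the origin (TCP) lies between the finger pads; the fingertips stand 19 mm ahead of it and the grasp point (between the pads) is the TCP; y points along the fingers, z is the direction in which the jaws open and shut, and the axes are right-handed (so a half turn about y gives the same grasp; the last joint's range is limited). The gripper opens to 88 mm and grips with 3 to 60 N. Pads are 20 mm wide; open, the fingers measure 115 mm over their backs; the gripper's body (75 mm by 178 mm) begins 61 mm behind the grasp point.
Start: joints at [-1.288, 0.423, 1.63, -0, 1.089, -0.019], TCP at [185.792, -596.729, 241.675] pointing down, gripper open.
Joint ranges: [-3, 3], [-0.9, 2.11], [0.09, 2.58], [-1.31, 4.45], [0.11, 2.69], [-2.54, 2.54]. Speed limits (rad/s): [2.39, 2.39, 3.01, 3.14, 3.14, 3.14].

### API

Orientations are given as a rotation vector (axis times angle).
In Python, from workcell import ctrl gives the robot as it stands.
- The arm moves only by the tool servo_tool, never from a script. Its argument "moves" is text: rows parted by semicolons, each of 6 numbers parted by spaces: the shift along the world's x, y, z in m, then the turn, a rotation vector about the world's x, y, z in degrees. A call has 1 to 8 rows; each row is the pose to reach, as a shift and turn from the pose commanded when the call began; what a row does not reach only later rows make up. A row lasts 1/8 s, in which the tool goes at most 62.5 mm and 10.7 degrees, less where a joint would pass 70% of its speed; a pose out of reach is approached as far as the arm can. A call with a gripper value outside its range is refused whole. "hand" is the closure in counts, from 0 (fully open) to 255 (shut), set as the call begins (left out, the last holds). The fingers move at their own pace and stop on an object; the grip force is fixed at half the most. Time passes only in rows, so rows that repeat a pose let the fingers close. It gives the time, the measured TCP pose, the force and the opening at its end, in the units of the state.
- ctrl.get_obs(): the state, without advancing time (a new reading comes with each control period).
- ctrl.get_image(name): name is "scene" or "side" or "wrist"; returns a dict with "pixels" (420x560x3 uint8, red, green, blue), "depth" (420x560 float32, mm along the optical axis (not along the pixel's ray), 0 where there is no reading), "vertical_fov" (degrees; the focal length in pixels is half the picture's height over the tangent of half this angle, whatever the lens; pixels are square), "cx", "cy" (the principal point, pixels), "xyz" and "attitude" of the camera in the world; the wrist camera has in their place "T_tool_cam" (4x4, takes a point from camera to tool coordinates, whose origin is the TCP and whose axes are the tool frame's). Camera axes: x right, y up, looking along -z (the intrinsics and any distortion apply to the point x, -y, -z); pixel columns grow to the right and rows downward; lengths in mm; the calibration is good to about 2 mm. A picture is of the moment at which its call begins: read the wrist's pose just before it.
- ctrl.close_job(): hands the job in, once; it reports no verdict.
The state is a dict: "t": time; "qpos": joint angles; "qvel": joint speeds; "joint_torque": joint torques, N m; "ee_pos": TCP position; "orientation": TCP orientation; "ft_force": force on the tool from outside, world axes, zero at the start; "moment": the same for the moment, N m; "width": finger opening in mm.
Only numpy, scipy, OpenCV 4.12 (cv2) and the standard library are available. Lean on these libraries where they do the work, as an engineer would, in place of code of your own. Each camera call takes 0.05 s, during which the arm holds its last target.

### The job

Check by hand that the reaction wheel turns freely: turn it by hand (it has a blue crank knob) counter-clockwise, seen from above, through at least one whole turn. Then slide the red catch fully across to let the spring lock pin up, and turn the wheel on gently the same way until the pin drops into the wheel's hidden slot and stops it; never force the wheel against the pin. Let go and leave the wheel locked, without disturbing the loose parts nearby.

Things in the scene. Friction and masses are not known exactly. Their poses are not given: they have to be found in the camera images.
- stand: aluminium instrument plate on blue feet, 250 x 300 mm, fixed; origin on the table right under the wheel's axis; its x axis is the way the catch slides, its y axis points from the wheel's axis to the lock (pin, catch and flag), z up. The plate reaches from y = -125 to +175 mm and its top is 28 mm above the table
- wheel_axis (a point): point on the wheel's vertical axis at the height of the disc's top face, 90 mm above the table. The steel wheel is a disc 160 mm across and 19 mm thick (underside 71 mm above the table); a dark hub 40 mm across stands 6 mm (a central screw 10 mm) above its top face
- crank: the wheel's disc with its crank knob, turning about the vertical wheel axis; origin on that axis at table height, its x axis points from the axis to the knob
- knob (a point): centre (half-way up) of the blue crank knob: an upright sleeve 18 mm across, from 92 to 128 mm above the table, 50 mm from the wheel's axis. The sleeve spins freely on its own steel pin, so it can be pinched and led round a circle without turning the hand, or pushed. Moving it takes about 2 to 2.5 N
- flywheel (a joint): turn of the wheel in rad, 0 at the start, growing counter-clockwise seen from above, without end stops (6.28 = one whole turn). The slot for the lock pin is in the underside; its place relative to the knob is different every time and cannot be seen
- catch (a joint): travel of the red catch in m: 0 at the start, holding the lock pin down; 0.022 fully across (stand's +x), pin released. It takes about 3 N to slide, and stays where it is left
- catch_tab (a point): a point on the catch's upright red tab, on its centre line 15 mm below its top; the tab is 10 mm thick along the stand's x, 24 mm wide along its y, and its top is 104 mm above the table. The tab's base stands 54 mm above the table; it starts 25 mm along x and 126 mm along y from the wheel's axis. Push it along the stand's +x
- lock_pin: spring-loaded upright lock pin under the wheel, 10 mm across, 62 mm from the axis along the stand's y; its origin lies under the wheel's axis: at table height when held down, about 6 mm up when released and rubbing on the wheel's underside, 14 mm up when it is home in the slot (play about 6 mm) and the wheel is locked. The spring pushes with about 3 N
- flag (a point): top of the pin's green flag, 13 mm across, on a stem outside the disc's rim, 22 mm along -x and 96 mm along +y of the stand from the wheel's axis; 97 mm above the table when the pin is held down, 111 mm when the pin is home
- fitting: loose brass fitting, upright, 22 mm across and 36 mm tall, origin at the centre of its foot; leave alone
- valve_block: loose black valve block with two brass ports, 60 x 34 x 40 mm, origin at the centre of its underside; leave alone
- spare_foot: loose blue levelling foot, 36 mm across and 26 mm tall, origin at the centre of its underside; leave alone

How it is judged:
By the outcome, as a careful person would: the job done as asked, in the order asked, and still so for the second after the job is handed in, with the robot touching nothing.
It also fails if it takes over 72 s, if anything falls off the work surface, if the arm or the gripper's body presses on something with over 40 N, if the wrist force passes 120 N, or if a joint passes its speed limit or range.

## Working session

There is one attempt and no reset: what is moved stays moved. The work goes in short steps, Python scripts to look and compute and a tool call to move; the robot and the scene stay as the last step left them, time stands still between calls to the robot, and variables do not carry over. Pictures are saved under pics/ and viewed, and the job is handed in when it is done.

Besides the shell and the picture viewer there is one more tool, called after "Emit:" as name(argument=value, ...) on one line, values as JSON. servo_tool: Moves the arm, as the interface text tells. Its arguments: {"type":"object","properties":{"moves":{"type":"string"},"hand":{"type":"number"}},"required":["moves"]}

```bash
ls; mkdir -p pics; python3 - <<'E'
from workcell import ctrl
import cv2,numpy as np
o=ctrl.get_obs();print({k:np.round(v,3).tolist() for k,v in o.items()})
for n in ["scene","side","wrist"]:
    d=ctrl.get_image(n);cv2.imwrite(f"pics/{n}0.png",d["pixels"][:,:,::-1])
    print(n,{k:(np.round(v,3).tolist()) for k,v in d.items() if k not in("pixels","depth")})
E
```

```text
pics
{'t': 0.0, 'qpos': [-1.288, 0.424, 1.631, 0.0, 1.089, -0.019], 'qvel': [0.002, 0.002, 0.0, 0.002, 0.0, 0.004], 'joint_torque': [0.001, -54.462, -27.366, 0.064, 0.023, -0.0], 'ee_pos': [185.653, -596.235, 240.942], 'orientation': [-0.313, 2.061, -2.057], 'ft_force': [-0.064, 0.635, -0.01], 'moment': [0.013, -0.013, 0.051], 'width': 87.95}
scene {'vertical_fov': 51.868, 'cx': 273.707, 'cy': 202.998, 'xyz': [1078.0, -367.955, 457.42], 'attitude': [0.944, 0.513, 0.954]}
side {'vertical_fov': 49.102, 'cx': 284.594, 'cy': 209.848, 'xyz': [224.323, 595.087, 643.853], 'attitude': [0.318, -1.176, -2.387]}
wrist {'vertical_fov': 62.459, 'cx': 283.931, 'cy': 208.091, 'T_tool_cam': [[-0.001, -0.96, -0.281, -76.932], [0.001, 0.281, -0.96, -142.807], [1.0, -0.002, 0.001, 0.28], [0.0, 0.0, 0.0, 1.0]]}
```

View pics/scene0.png

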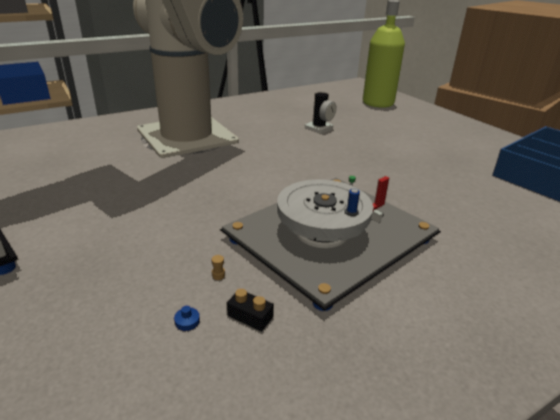

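View pics/side0.png

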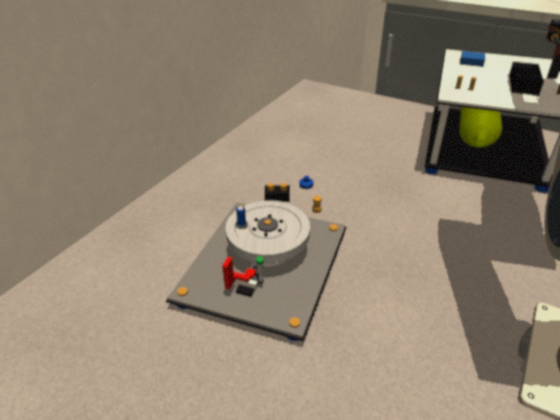

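View pics/wrist0.png

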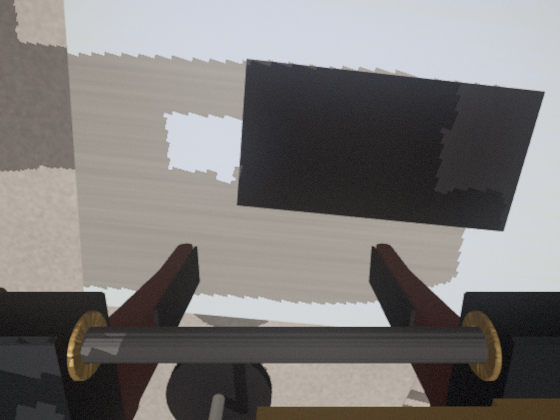

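The scene view shows the wheel at about (325,207), blue knob (353,200), red tab (381,192) and green flag (352,180). The loose parts sit in front-left at (218,267), (250,308) and (187,317). The side view shows the knob at (240,215), tab at (228,272) and flag at (260,261). Next I'll turn these into 3D positions.

```bash
cat > h.py <<'E'
from workcell import ctrl
import cv2,numpy as np
from scipy.spatial.transform import Rotation as R
def cam(n):
    o=ctrl.get_obs(); d=ctrl.get_image(n)
    if "attitude" in d: Rm=R.from_rotvec(d["attitude"]).as_matrix(); p=np.array(d["xyz"],float)
    else:
        T=np.array(d["T_tool_cam"]);Rt=R.from_rotvec(o["orientation"]).as_matrix()
        Rm=Rt@T[:3,:3];p=np.array(o["ee_pos"])+Rt@T[:3,3]
    d["R"]=Rm;d["p"]=p;d["f"]=210/np.tan(np.radians(d["vertical_fov"])/2);return d
def ray(d,u,v):
    c=np.array([(u-d["cx"])/d["f"],-(v-d["cy"])/d["f"],-1.]);return d["R"]@c
def plane(d,u,v,z):
    r=ray(d,u,v);return d["p"]+r*(z-d["p"][2])/r[2]
def tri(d1,a,d2,b):
    r1=ray(d1,*a);r2=ray(d2,*b);s=np.linalg.lstsq(np.c_[r1,-r2],d2["p"]-d1["p"],rcond=None)[0]
    A=d1["p"]+s[0]*r1;B=d2["p"]+s[1]*r2;return (A+B)/2,np.linalg.norm(A-B)
def pts(d):
    v,u=np.mgrid[:420,:560];D=d["depth"]
    c=np.stack([(u-d["cx"])/d["f"]*D,-(v-d["cy"])/d["f"]*D,-D],-1)
    return c@d["R"].T+d["p"]
def mask(d,col):
    h=cv2.cvtColor(d["pixels"],cv2.COLOR_RGB2HSV);H,S,V=h[...,0].astype(int),h[...,1],h[...,2]
    if col=="red": return ((H<7)|(H>173))&(S>150)&(V>80)
    if col=="blue": return (abs(H-115)<12)&(S>140)&(V>60)
    if col=="green": return (abs(H-65)<20)&(S>110)&(V>50)
    if col=="orange": return (abs(H-15)<7)&(S>130)&(V>120)
def blobs(m,mn=15):
    n,l,s,c=cv2.connectedComponentsWithStats(m.astype(np.uint8),connectivity=8)
    return [(c[i],s[i],l==i) for i in range(1,n) if s[i,4]>=mn]
E
python3 - <<'E'
from h import *
np.set_printoptions(suppress=True,precision=1)
for n in ["scene","side"]:
    d=cam(n);P=pts(d)
    for c in ["red","blue","green","orange"]:
        for ce,s,m in blobs(mask(d,c),12):
            mm=m&(d["depth"]>0);q=P[mm]
            if s[4]<900: print(n,c,ce,s,np.median(q,0) if len(q) else None, q[:,2].min() if len(q) else '', q[:,2].max() if len(q) else '')
E
```

```text
scene red [383.2 179.4] [379 177   9   6  36] [593.7 153.6 101.6] 97.31892090477237 103.35623608698353
scene red [375.3 204.9] [374 202   4   6  18] [596.6 143.3  52.6] 47.65378055497416 54.66426644435472
scene blue [546.2 141.5] [532 137  28  10  61] [569.5 712.8  58. ] 33.24077482414384 60.38533995528434
scene blue [538.5 151.5] [517 144  43  16 109] [595.2 637.8  57.6] 29.958861540727412 60.25684690314671
scene blue [530.7 158. ] [503 147  57  23 154] [616.3 563.1  67.5] 39.425055522135665 70.28090727542696
scene blue [353.4 193.6] [350 191   9   5  20] [640.6  43.1 124.6] 121.82204777992308 126.8672559158669
scene blue [186.3 317.1] [175 307  24  20 350] [ 652.9 -245.9   11.7] 6.02413229628462 26.303376400702632
scene green [351.6 178.7] [350 177   5   5  19] [553.6 115.8  93.3] 88.39164622978234 96.35981147097135
scene orange [237.3 225.2] [234 223   8   5  31] [508.1 -94.6  31.5] 28.72724259156695 32.87101511006068
scene orange [423.7 225.3] [420 223   8   5  28] [666.7 197.6  31.7] 29.982868590046337 33.20009413198517
scene orange [217.3 259.2] [213 256  10   7  53] [ 581.9 -1
[... 1247 characters left out ...]
 4  21] [ 667.8 -168.    41.5] 38.90489687642446 42.84584569738615
side orange [316.9 198.4] [313 196   8   6  39] [ 577.1 -165.    37. ] 32.59077522282371 40.67304603006585
side orange [317.9 208.1] [315 206   6   4  16] [ 570.9 -160.3   12.7] 9.776879657806944 16.50168907375803
side orange [267.4 221.6] [265 219   6   6  27] [587.1  27.9 101.2] 96.44300446639784 103.2604346027523
side orange [333.3 227.1] [330 224   8   7  45] [503.  -93.4  34. ] 29.808241844452255 36.434706203601195
side orange [182.2 290.9] [178 287  10   9  68] [661.7 199.9  34.3] 29.765898203151323 36.35729987504192
side orange [294.2 321.7] [289 317  11  10  84] [456.2 162.1  34.1] 29.562275691645254 36.70746467213041
```

```bash
python3 - <<'E'
from h import *
np.set_printoptions(suppress=True,precision=2)
a=cam("scene");b=cam("side")
S=[(237.3,225.2),(423.7,225.3),(324.2,287.9)];T=[(333.3,227.1),(182.2,290.9),None]
print("scr0",tri(a,S[0],b,T[0]));print("scr1",tri(a,S[1],b,T[1]))
for s in S: print("scene",plane(a,*s,30.5))
for s in [(333.3,227.1),(182.2,290.9),(294.2,321.7)]: print("side",plane(b,*s,30.5))
print("flag",tri(a,(351.6,178.7),b,(259.2,259.9)))
for n,d in(("sc",a),("si",b)):
    h=cv2.cvtColor(d["pixels"],cv2.COLOR_RGB2HSV)
    x0,y0,x1,y1=(325,165,400,235) if n=="sc" else (210,195,290,300)
    cv2.imwrite(f"pics/{n}z.png",cv2.resize(d["pixels"][y0:y1,x0:x1,::-1],None,fx=7 if n=="sc" else 5.5,fy=7 if n=="sc" else 5.5,interpolation=cv2.INTER_NEAREST))
o=ctrl.get_obs();print(R.from_rotvec(o["orientation"]).as_matrix())
E
```

```text
scr0 (array([505.36, -94.82,  30.97]), np.float64(2.9350493302453655))
scr1 (array([665.18, 198.17,  30.68]), np.float64(1.712316432346395))
scene [506.51 -93.99  30.5 ]
scene [665.55 199.1   30.5 ]
scene [712.21 -55.56  30.5 ]
side [504.94 -97.01  30.5 ]
side [664.58 197.57  30.5 ]
side [457.52 159.39  30.5 ]
flag (array([551.31, 116.75,  92.14]), np.float64(1.6689390041661027))
[[-0.95 -0.    0.3 ]
 [-0.3   0.   -0.95]
 [-0.   -1.   -0.  ]]
```

View pics/scz.png

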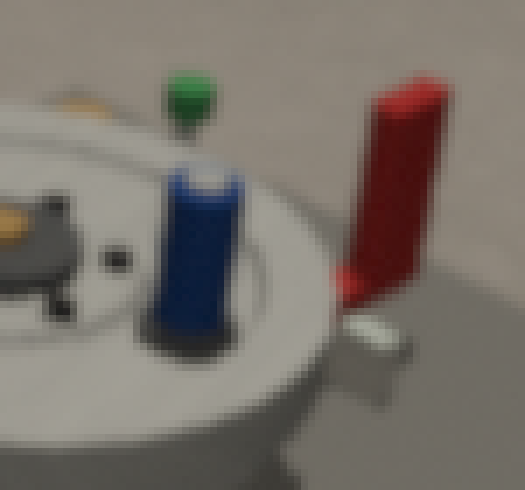

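View pics/siz.png

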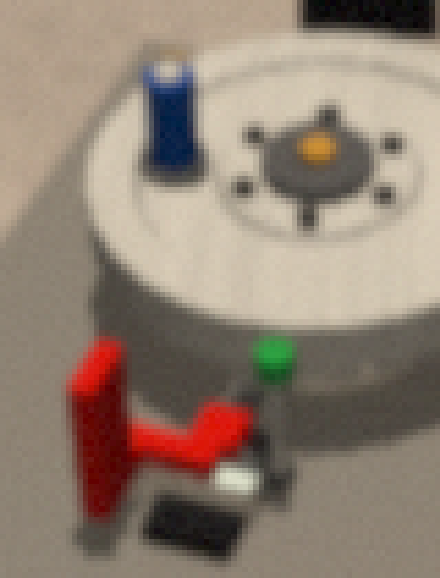

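```bash
python3 - <<'E'
from h import *
np.set_printoptions(suppress=True,precision=2)
a=cam("scene");b=cam("side")
print(plane(a,353.2,201.3,110),plane(b,241.0,217.3,110),tri(a,(353.2,201.3),b,(241.0,217.3)))
ax=np.array([589.6,27.1])
k=(plane(a,353.2,201.3,110)+plane(b,241.0,217.3,110))[:2]/2
print(k,np.linalg.norm(k-ax),np.degrees(np.arctan2(*(k-ax)[::-1])))
print(plane(b,210+318/5.5,195+148/5.5,100))
E
```

```text
[639.5   46.19 110.  ] [631.05  51.14 110.  ] (array([634.32,  49.13, 106.91]), np.float64(2.8689498587081603))
[635.28  48.66] 50.51032452022211 25.273370732535202
[586.85  27.82 100.  ]
```

Emit:
servo_tool(moves="0.031 0.052 0 0 0 -1; 0.062 0.104 0 0 0 -2; 0.093 0.156 0 0 0 -3; 0.124 0.208 0 0 0 -4; 0.155 0.260 0 0 0 -5; 0.186 0.312 0 0 0 -6; 0.217 0.364 0 0 0 -7; 0.248 0.416 0 0 0 -7", hand=110)

```text
t: 1.45
ee_pos: [434.7, -179.0, 242.1]
orientation: [-0.19, 2.127, -2.128]
ft_force: [1.1, -1.2, 0.4]
width: 50.0
```

Emit:
servo_tool(moves="0.031 0.052 0 0 0 0; 0.062 0.104 0 0 0 0; 0.093 0.155 0 0 0 0; 0.120 0.197 0 0 0 0; 0.126 0.207 0 0 0 0; 0.126 0.207 0 0 0 0; 0.126 0.207 0 0 0 0")

```text
t: 2.33
ee_pos: [559.0, 25.2, 241.6]
orientation: [-0.191, 2.128, -2.128]
ft_force: [-0.0, -0.5, 0.5]
width: 50.0
```

```bash
python3 - <<'E'
from h import *
d=cam("wrist");cv2.imwrite("pics/w1.png",d["pixels"][:,:,::-1])
print(ctrl.get_obs()["qpos"],ctrl.get_obs()["ee_pos"],R.from_rotvec(ctrl.get_obs()["orientation"]).as_matrix().round(3))
E
```

```text
[ 2.36001679e-02  3.28043925e-01  1.77584098e+00 -2.35973001e-04
  1.03823507e+00  1.41632992e+00] [559.06863049  25.04077603 241.65804075] [[-0.984 -0.001  0.177]
 [-0.177 -0.    -0.984]
 [ 0.001 -1.     0.   ]]
```

View pics/w1.png

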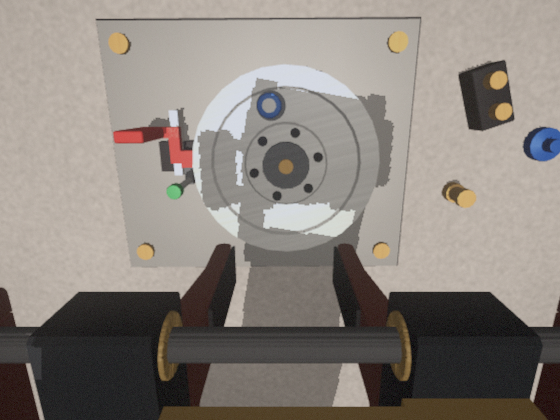

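The wrist view shows everything: hub screw (286,167), knob (270,105), tab (143,136), flag (174,192) and four plate screws (119,43), (398,42), (145,252) and (381,250).

```bash
python3 - <<'E'
from h import *
np.set_printoptions(suppress=True,precision=2)
d=cam("wrist")
S={}
for ce,s,m in blobs(mask(d,"orange")&(np.mgrid[:420,:560][0]<280),20):
    print("or",ce,s[4],plane(d,*ce,31),plane(d,*ce,100))
for c,z in(("blue",128),("green",97),("red",104)):
    for ce,s,m in blobs(mask(d,c)&(np.mgrid[:420,:560][0]<280),15): print(c,ce,s,plane(d,*ce,z))
g=cv2.cvtColor(d["pixels"],cv2.COLOR_RGB2GRAY)
cv2.imwrite("pics/w1z.png",cv2.resize(d["pixels"][80:220,100:330,::-1],None,fx=3.4,fy=3.4,interpolation=cv2.INTER_CUBIC))
E
```

```text
blue [547.44 144.1 ] [530 128  30  32 536] [ 643.35 -155.61  128.  ]
red [164.37 130.89] [163 128   4   9  19] [599.73 128.61 104.  ]
red [128.32 136.52] [114 131  30  12 336] [590.22 156.49 104.  ]
```

View pics/w1z.png

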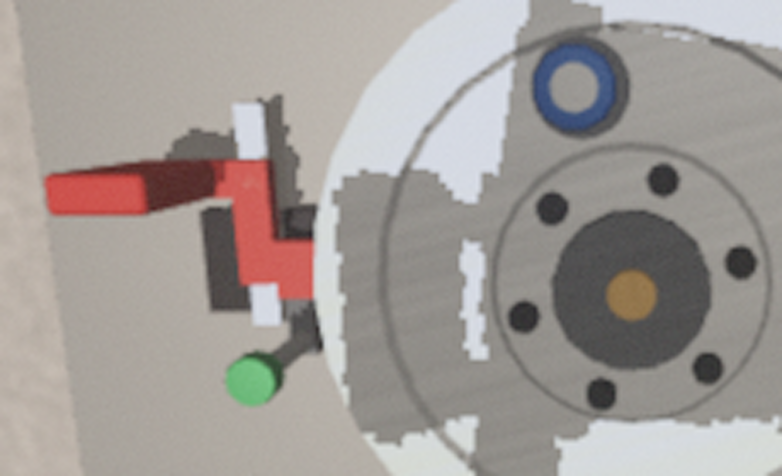

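```bash
python3 - <<'E'
from h import *
np.set_printoptions(suppress=True,precision=2)
d=cam("wrist")
for n,u,v,z in[("hub",285.6,166.8,100),("knob",268.8,105.6,128),("flag",174.4,191.5,97),("tab",128.5,137.1,104),("s",118.8,43.5,31),("s",398.3,42,31),("s",145.5,252,31),("s",381,250.5,31)]:
    p=plane(d,u,v,z);print(n,p)
    if n=="hub":h=p
    if n=="knob":k=(p-h)[:2];print(np.linalg.norm(k),np.degrees(np.arctan2(k[1],k[0])))
E
```

```text
hub [588.21  28.82 100.  ]
knob [633.74  49.36 128.  ]
49.951106855232695 24.285192153152934
flag [549.89 118.28  97.  ]
tab [589.95 156.36 104.  ]
s [663.1  200.64  31.  ]
s [710.84 -55.82  31.  ]
s [455.93 161.82  31.  ]
s [504.2  -93.71  31.  ]
```

Emit:
servo_tool(moves="0.037 0.011 0 0 0 0; 0.074 0.022 0 0 0 0; 0.0745 0.0228 -0.03 0 0 0; 0.0745 0.0228 -0.07 0 0 0; 0.0745 0.0228 -0.1 0 0 0; 0.0745 0.0228 -0.120 0 0 0; 0.0745 0.0228 -0.125 0 0 0; 0.0745 0.0228 -0.125 0 0 0")

```text
t: 3.48
ee_pos: [634.7, 48.9, 117.2]
orientation: [-0.19, 2.127, -2.127]
ft_force: [-0.2, 0.2, 0.5]
width: 49.7
```

```bash
python3 - <<'E'
from h import *
o=ctrl.get_obs();print(o["ee_pos"],o["ft_force"])
d=cam("wrist");cv2.imwrite("pics/w2.png",d["pixels"][:,:,::-1])
E
```

```text
[634.72093012  48.86171979 117.22000704] [-0.17338617  0.2206146   0.49992121]
```

View pics/w2.png

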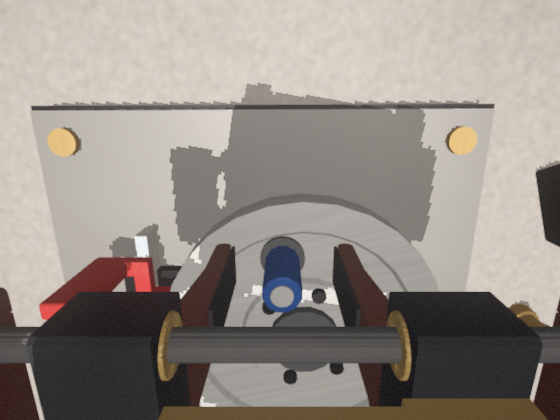

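The knob sits centred between the open fingers, at pixel (282,285). Closing on it now.

Emit:
servo_tool(moves="0 0 0 0 0 0; 0 0 0 0 0 0; 0 0 0 0 0 0; 0 0 0 0 0 0", hand=255)

```text
t: 4.03
ee_pos: [634.5, 49.2, 117.0]
orientation: [-0.191, 2.127, -2.127]
ft_force: [0.4, 0.3, 1.6]
width: 17.4
```

```bash
cat > tab.py <<'E'
import numpy as np,sys
a=float(sys.argv[1]);st=float(sys.argv[2]);n=int(sys.argv[3]);r=float(sys.argv[4]) if len(sys.argv)>4 else 50
f=lambda t:50*np.array([np.cos(np.radians(t)),np.sin(np.radians(t))])
for i in range(n):
    s=a+i*8*st
    print(s,"; ".join("%.1f %.1f"%tuple(f(s+k*st)-f(s)) for k in range(1,9)))
E
python3 tab.py 24.3 10 1; python3 tab.py 104.3 12 3
```

```text
24.3 -4.3 7.6; -9.8 14.3; -16.4 20.0; -23.9 24.5; -32.0 27.6; -40.6 29.2; -49.3 29.3; -57.9 27.9
104.3 -9.8 -3.6; -18.6 -9.2; -26.1 -16.5; -31.9 -25.2; -35.8 -34.9; -37.5 -45.2; -37.1 -55.7; -34.5 -65.8
200.3 4.6 -9.4; 11.1 -17.6; 19.2 -24.3; 28.4 -29.1; 38.5 -31.9; 48.9 -32.6; 59.2 -31.1; 69.0 -27.5
296.3 8.8 5.6; 16.3 12.9; 22.1 21.6; 26.0 31.3; 27.7 41.6; 27.3 52.0; 24.7 62.2; 20.1 71.5
```

Emit:
servo_tool(moves="-0.0043 0.0076 0 0 0 0; -0.0098 0.0143 0 0 0 0; -0.0164 0.0200 0 0 0 0; -0.0239 0.0245 0 0 0 0; -0.0320 0.0276 0 0 0 0; -0.0406 0.0292 0 0 0 0; -0.0493 0.0293 0 0 0 0; -0.0579 0.0279 0 0 0 0")

```text
t: 5.03
ee_pos: [575.8, 77.3, 116.9]
orientation: [-0.191, 2.128, -2.127]
ft_force: [1.1, 3.7, 5.3]
width: 17.5
```

```bash
python3 - <<'E'
from h import *
o=ctrl.get_obs();print(o["ee_pos"],o["ft_force"],o["moment"])
p=o["ee_pos"][:2]-np.array([588.5,28.5]);print(np.linalg.norm(p),np.degrees(np.arctan2(p[1],p[0])))
for n in ["side"]:
    d=cam(n);cv2.imwrite("pics/s2.png",d["pixels"][150:330,130:370,::-1].repeat(3,0).repeat(3,1))
E
```

```text
[575.76491156  77.33846994 116.89890489] [1.08612986 3.66354916 5.288715  ] [ 0.57058769 -0.26524835 -0.02420878]
50.47156252435522 104.6149621593817
```

View pics/s2.png

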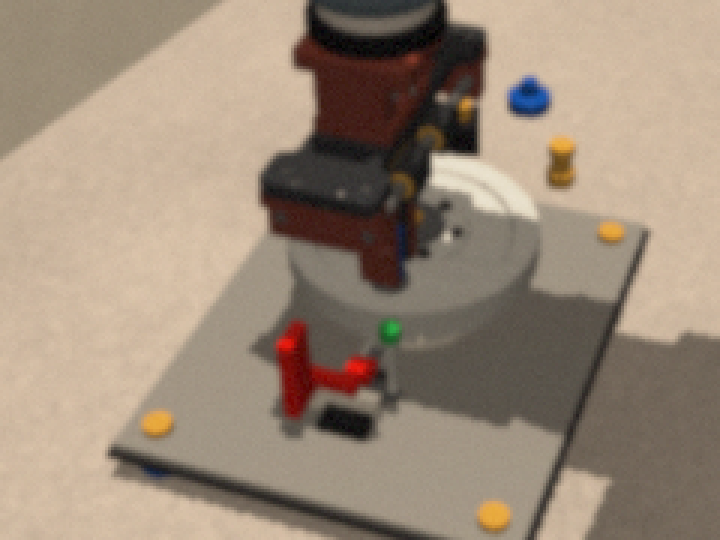

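Emit:
servo_tool(moves="-0.0098 -0.0036 0 0 0 0; -0.0186 -0.0092 0 0 0 0; -0.0261 -0.0165 0 0 0 0; -0.0319 -0.0252 0 0 0 0; -0.0358 -0.0349 0 0 0 0; -0.0375 -0.0452 0 0 0 0; -0.0371 -0.0557 0 0 0 0; -0.0345 -0.0658 0 0 0 0")

```text
t: 6.08
ee_pos: [542.0, 10.6, 116.9]
orientation: [-0.191, 2.128, -2.127]
ft_force: [3.5, 4.4, 3.9]
width: 17.1
```

Emit:
servo_tool(moves="0.0046 -0.0094 0 0 0 0; 0.0111 -0.0176 0 0 0 0; 0.0192 -0.0243 0 0 0 0; 0.0284 -0.0291 0 0 0 0; 0.0385 -0.0319 0 0 0 0; 0.0489 -0.0326 0 0 0 0; 0.0592 -0.0311 0 0 0 0; 0.0690 -0.0275 0 0 0 0")

```text
t: 7.08
ee_pos: [609.8, -16.5, 116.8]
orientation: [-0.195, 2.13, -2.128]
ft_force: [-4.5, 3.2, 11.7]
width: 17.9
```

```bash
python3 tab.py 296.3 12 1;python3 - <<'E'
from h import *
o=ctrl.get_obs();print(o["ee_pos"],o["ft_force"],o["moment"])
p=o["ee_pos"][:2]-np.array([588.5,28.5]);print(np.linalg.norm(p),np.degrees(np.arctan2(p[1],p[0])))
for n in ["scene"]:
    d=cam(n);cv2.imwrite("pics/s3.png",d["pixels"][100:330,150:450,::-1].repeat(2,0).repeat(2,1))
E
```

```text
296.3 8.8 5.6; 16.3 12.9; 22.1 21.6; 26.0 31.3; 27.7 41.6; 27.3 52.0; 24.7 62.2; 20.1 71.5
[609.7911584  -16.48774041 116.81929257] [-4.46426173  3.21482394 11.66337531] [ 0.68805227  0.64134195 -0.01344851]
49.77158037594296 -64.67340768711847
```

View pics/s3.png

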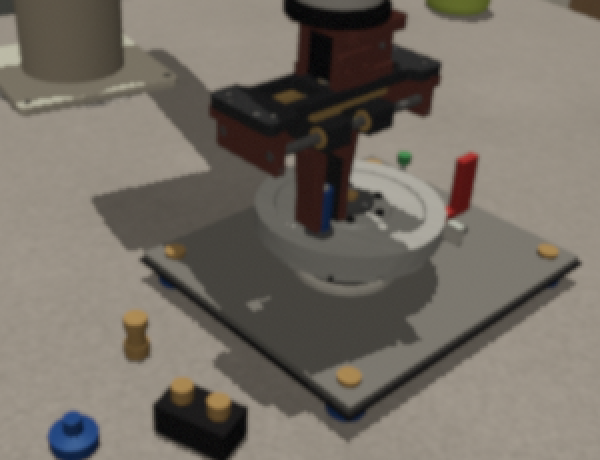

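Emit:
servo_tool(moves="0.0088 0.0056 0 0 0 0; 0.0163 0.0129 0 0 0 0; 0.0221 0.0216 0 0 0 0; 0.0260 0.0313 0 0 0 0; 0.0277 0.0416 0 0 0 0; 0.0273 0.0520 0 0 0 0; 0.0247 0.0622 0 0 0 0; 0.0201 0.0715 0 0 0 0")

```text
t: 8.12
ee_pos: [631.6, 54.6, 116.9]
orientation: [-0.19, 2.126, -2.128]
ft_force: [2.5, -0.7, 5.8]
width: 17.4
```

```bash
python3 tab.py 32.3 10 1;python3 - <<'E'
from h import *
o=ctrl.get_obs();print(o["ee_pos"],o["ft_force"],o["moment"])
p=o["ee_pos"][:2]-np.array([588.5,28.5]);print(np.linalg.norm(p),np.degrees(np.arctan2(p[1],p[0])))
E
```

```text
32.3 -5.3 6.9; -11.7 12.8; -19.0 17.6; -27.1 20.9; -35.6 22.8; -44.3 23.2; -52.9 22.1; -61.2 19.5
[631.59813172  54.60673629 116.91506212] [ 2.5073829  -0.70337691  5.76516217] [-0.21233771 -0.50474959 -0.01036288]
50.38859630423672 31.205427149855193
```

Emit:
servo_tool(moves="-0.0026 0.0036 0 0 0 0; -0.0053 0.0069 0 0 0 0; -0.0084 0.0100 0 0 0 0; -0.0117 0.0128 0 0 0 0; -0.0117 0.0128 0 0 0 0; -0.0117 0.0128 0 0 0 0")

```text
t: 8.88
ee_pos: [619.1, 68.6, 116.9]
orientation: [-0.192, 2.128, -2.127]
ft_force: [2.0, 4.6, 6.6]
width: 17.3
```

Emit:
servo_tool(moves="0 0 0 0 0 0; 0 0 0 0 0 0; 0 0 0 0 0 0; 0 0 0.03 0 0 0; 0 0 0.06 0 0 0; 0 0 0.06 0 0 0", hand=130)

```text
t: 9.62
ee_pos: [620.5, 68.0, 178.6]
orientation: [-0.187, 2.126, -2.126]
ft_force: [-0.9, 0.4, -0.6]
width: 43.0
```

```bash
python3 - <<'E'
from h import *
o=ctrl.get_obs();print(o["ee_pos"],o["ft_force"],o["moment"],o["width"])
for n in ["scene","wrist"]:
    d=cam(n);im=d["pixels"][:,:,::-1]
    cv2.imwrite(f"pics/{n}4.png",im[100:330,200:500].repeat(2,0).repeat(2,1) if n=="scene" else im)
E
```

```text
[620.5075897   67.96333345 178.62274566] [-0.92151389  0.36774727 -0.64517781] [0.01374178 0.01583573 0.01179306] 43.03815509902566
```

View pics/scene4.png

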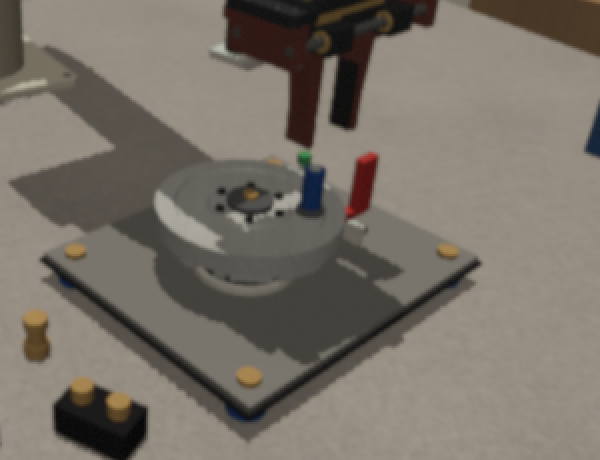

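View pics/wrist4.png

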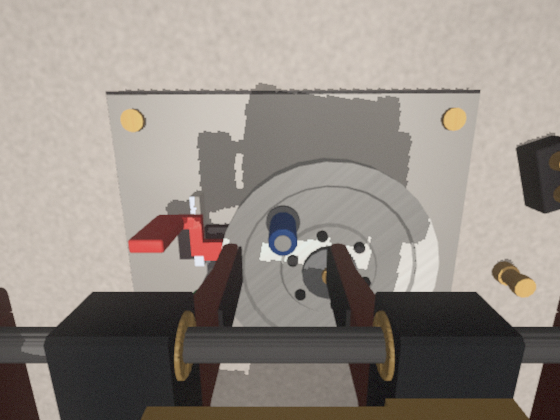

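Emit:
servo_tool(moves="-0.0165 0.028 0 0 0 0; -0.033 0.056 0 0 0 0; -0.0496 0.0844 0 0 0 0; -0.0496 0.0844 0 0 0 0; -0.0496 0.0844 0 0 0 0", hand=255)

```text
t: 10.35
ee_pos: [569.5, 151.9, 175.7]
orientation: [-0.193, 2.127, -2.128]
ft_force: [-0.3, 0.2, -0.2]
width: 0.7
```

Emit:
servo_tool(moves="0 0 -0.025 0 0 0; 0 0 -0.050 0 0 0; 0 0 -0.070 0 0 0; 0 0 -0.080 0 0 0; 0 0 -0.080 0 0 0")

```text
t: 10.98
ee_pos: [569.6, 151.7, 96.0]
orientation: [-0.192, 2.128, -2.129]
ft_force: [0.9, -0.0, 0.3]
width: 0.5
```

```bash
python3 - <<'E'
from h import *
o=ctrl.get_obs();print(o["ee_pos"],o["ft_force"],o["moment"],o["width"])
for n in ["side","wrist"]:
    d=cam(n);im=d["pixels"][:,:,::-1]
    cv2.imwrite(f"pics/{n}5.png",im[180:330,150:350].repeat(4,0).repeat(4,1) if n=="side" else im)
E
```

```text
[569.62615117 151.67122014  95.97723507] [ 0.85856325 -0.04814153  0.29300344] [ 0.00603981  0.02086721 -0.03741137] 0.47508116698714736
```

View pics/side5.png

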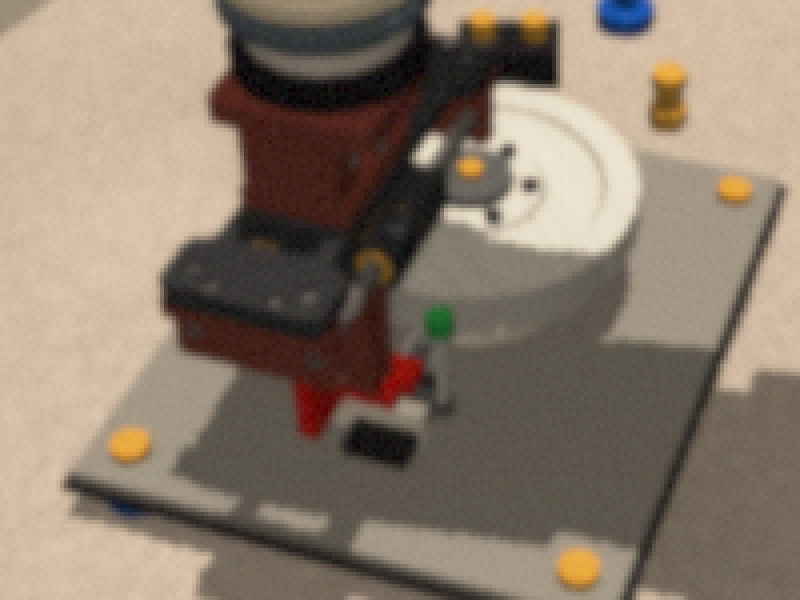

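View pics/wrist5.png

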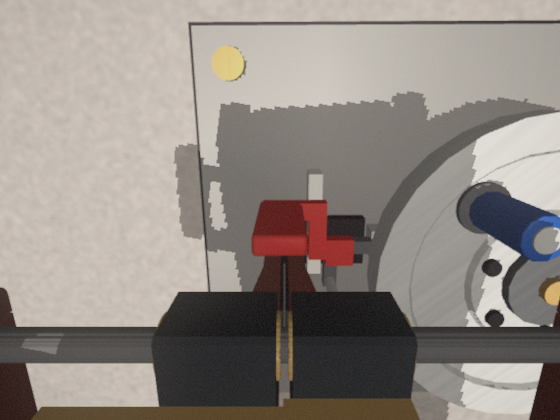

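The closed fingers sit just behind the red tab, in line with it at (285,240), and nothing touches yet. I'll push along the stand's +x in stages.

Emit:
servo_tool(moves="0.0030 0.0005 0 0 0 0; 0.0060 0.0011 0 0 0 0; 0.0090 0.0016 0 0 0 0; 0.0120 0.0022 0 0 0 0; 0.0150 0.0027 0 0 0 0; 0.0180 0.0033 0 0 0 0; 0.0210 0.0038 0 0 0 0; 0.0240 0.0044 0 0 0 0")

```text
t: 12.08
ee_pos: [594.1, 156.9, 96.6]
orientation: [-0.191, 2.127, -2.127]
ft_force: [-2.8, 0.6, 1.1]
width: 0.3
```

```bash
cat > look.py <<'E'
from h import *
import sys
np.set_printoptions(suppress=True,precision=2)
o=ctrl.get_obs();print(o["ee_pos"],o["ft_force"],o["width"])
d=cam("side");im=d["pixels"][:,:,::-1]
cv2.imwrite(f"pics/{sys.argv[1]}.png",im[180:330,150:350].repeat(4,0).repeat(4,1))
for ce,s,m in blobs(mask(d,"green")[:330,:400],8):
    mm=np.pad(m,((0,90),(0,160)))&(d["depth"]>0);q=pts(d)[mm];print("flag px",ce,s,np.percentile(q[:,2],[50,95]) if len(q) else None)
E
python3 look.py s6
```

```text
[594.09 156.91  96.65] [-2.83  0.61  1.09] 0.3436194491464074
flag px [259.54 257.8 ] [257 255   6   7  35] [103.66 105.4 ]
```

View pics/s6.png

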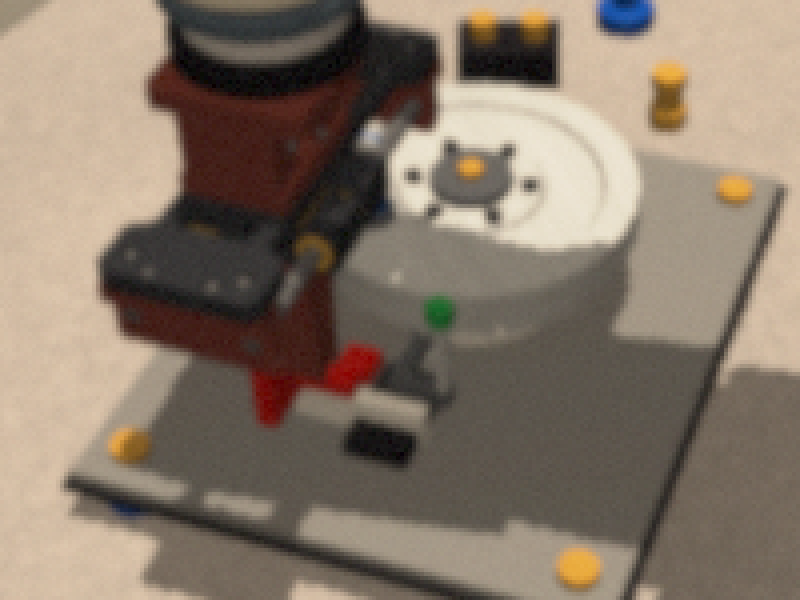

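The flag has already risen about 2 px, so the pin is up and rubbing. I'll keep pushing to the end of the catch's travel.

Emit:
servo_tool(moves="0.0010 0.0002 0 0 0 0; 0.0020 0.0004 0 0 0 0; 0.0030 0.0005 0 0 0 0; 0.0030 0.0005 0 0 0 0")

```text
t: 12.62
ee_pos: [595.9, 157.2, 96.6]
orientation: [-0.193, 2.128, -2.128]
ft_force: [-5.5, -0.0, 4.0]
width: 0.2
```

Emit:
servo_tool(moves="0.0005 0.0001 0 0 0 0; 0.0010 0.0002 0 0 0 0; 0.0010 0.0002 0 0 0 0")

```text
t: 13.0
ee_pos: [596.0, 157.2, 96.6]
orientation: [-0.196, 2.129, -2.129]
ft_force: [-7.8, 0.3, 4.6]
width: 0.8
```

Emit:
servo_tool(moves="0.0010 0.0002 0 0 0 0; 0.0020 0.0004 0 0 0 0; 0.0020 0.0004 0 0 0 0")

```text
t: 13.38
ee_pos: [596.2, 157.3, 96.4]
orientation: [-0.2, 2.13, -2.132]
ft_force: [-13.6, -1.5, 10.5]
width: 0.5
```

```bash
python3 look.py s7; python3 - <<'E'
from h import *
d=cam("wrist");cv2.imwrite("pics/w7.png",d["pixels"][:,:,::-1])
E
```

```text
[596.23 157.3   96.41] [-13.61  -1.51  10.51] 0.5041442857651632
flag px [259.5  257.71] [257 255   6   7  34] [104.05 106.35]
```

View pics/w7.png

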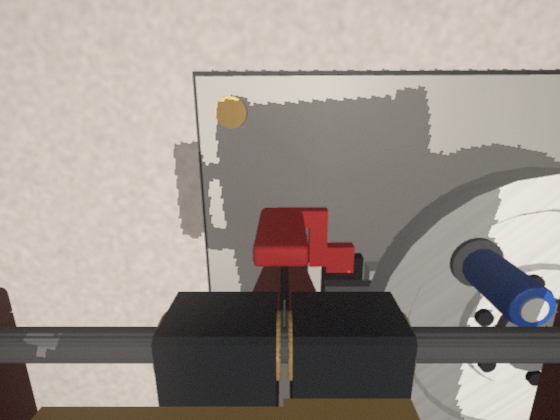

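Emit:
servo_tool(moves="-0.006 -0.0011 0 0 0 0; -0.012 -0.0022 0 0 0 0; -0.012 -0.0022 0.02 0 0 0; -0.012 -0.0022 0.06 0 0 0; -0.012 -0.0022 0.1 0 0 0; -0.012 -0.0022 0.1 0 0 0; -0.012 -0.0022 0.1 0 0 0")

```text
t: 14.35
ee_pos: [587.9, 155.6, 197.3]
orientation: [-0.19, 2.127, -2.127]
ft_force: [-0.4, -1.0, -0.2]
width: 0.4
```

```bash
python3 look.py s8; python3 - <<'E'
from h import *
d=cam("wrist");cv2.imwrite("pics/w8.png",d["pixels"][:,:,::-1])
E
```

```text
[587.87 155.64 197.3 ] [-0.37 -1.04 -0.2 ] 0.4100217501322774
flag px [259.5  257.71] [257 255   6   7  34] [103.83 106.21]
```

View pics/w8.png

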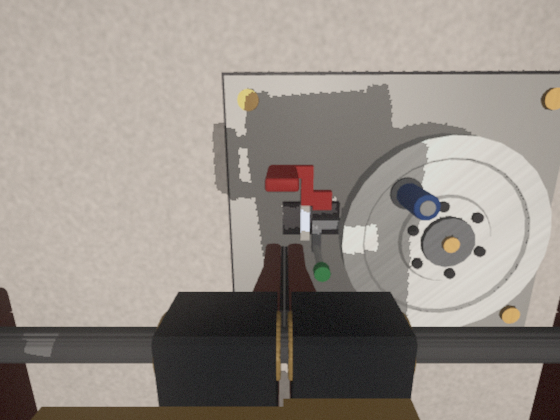

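View pics/s8.png

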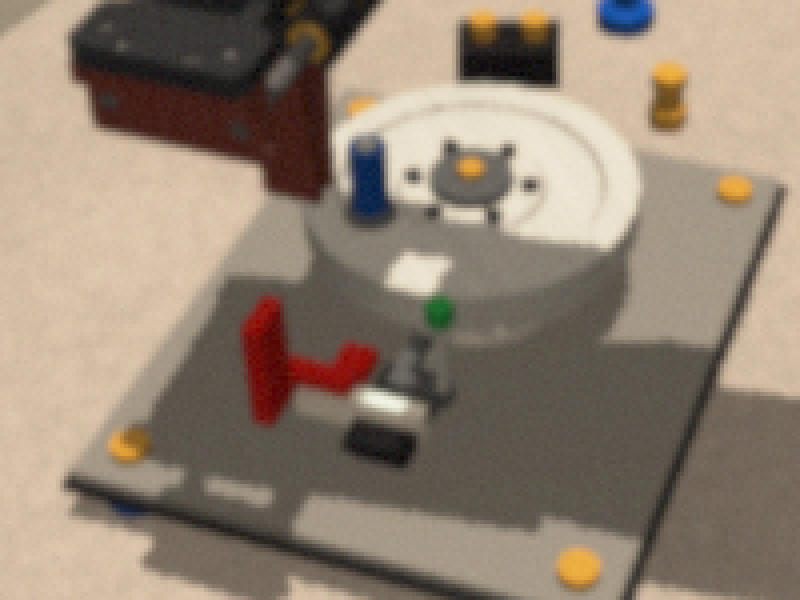

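```bash
python3 - <<'E'
from h import *
np.set_printoptions(suppress=True,precision=2)
d=cam("wrist")
for n,u,v,z in[("hub",452,245,100),("knob",427.5,208.3,128),("tab",281,185,104)]:
    p=plane(d,u,v,z);print(n,p)
    if n=="hub":h=p
    if n=="knob":k=(p-h)[:2];print(np.linalg.norm(k),np.degrees(np.arctan2(k[1],k[0])))
print(588.5+50*np.cos(np.radians(52.5)),28.5+50*np.sin(np.radians(52.5)))
E
```

```text
hub [588.39  29.02 100.  ]
knob [618.36  68.58 128.  ]
49.630611803424586 52.85581282982504
tab [611.17 161.84 104.  ]
618.938071450436 68.16766701456176
```

Emit:
servo_tool(moves="0.0155 -0.044 0 0 0 0; 0.0308 -0.0873 0 0 0 0; 0.0308 -0.0873 -0.01 0 0 0; 0.0308 -0.0873 -0.04 0 0 0; 0.0308 -0.0873 -0.070 0 0 0; 0.0308 -0.0873 -0.08 0 0 0; 0.0308 -0.0873 -0.08 0 0 0", hand=130)

```text
t: 15.38
ee_pos: [617.8, 68.9, 115.8]
orientation: [-0.194, 2.128, -2.128]
ft_force: [-0.3, 0.9, 0.1]
width: 42.5
```

Emit:
servo_tool(moves="0 0 0 0 0 0; 0 0 0 0 0 0; 0 0 0 0 0 0; 0 0 0 0 0 0", hand=255)

```text
t: 15.88
ee_pos: [619.0, 68.6, 117.5]
orientation: [-0.19, 2.127, -2.126]
ft_force: [-0.9, 1.5, 4.6]
width: 17.3
```

```bash
cat > f.py <<'E'
from h import *
np.set_printoptions(suppress=True,precision=1)
o=ctrl.get_obs();p=o["ee_pos"][:2]-np.array([588.5,28.5])
d=cam("side");P=pts(d)
for ce,s,m in blobs(mask(d,"green")&(np.mgrid[:420,:560][0]<330)&(np.mgrid[:420,:560][1]<400),8):
    q=P[m&(d["depth"]>0)];print("flag",ce,s[1],s[4],np.percentile(q[:,2],[50,95]) if len(q) else None)
a=np.radians(np.degrees(np.arctan2(p[1],p[0])));t=np.array([-np.sin(a),np.cos(a)]);r=np.array([np.cos(a),np.sin(a)])
F=o["ft_force"][:2];print("t %.1f r %.1f ang %.1f Ftan %.1f Frad %.1f Fz %.1f"%(o["t"],np.linalg.norm(p),np.degrees(a)%360,F@t,F@r,o["ft_force"][2]))
E
python3 f.py
python3 - <<'E'
import numpy as np
f=lambda t:50*np.array([np.cos(np.radians(t)),np.sin(np.radians(t))])
a=52.7
for i in range(62):
    print("%d:%.0f %s"%(i,a,"; ".join("%.1f %.1f"%tuple(f(a+k)-f(a)) for k in (3,6))));a+=6
E
```

```text
flag [259.3 257.3] 254 44 [104.2 106.3]
t 15.9 r 50.4 ang 52.8 Ftan 1.6 Frad 0.7 Fz 4.6
0:53 -2.1 1.5; -4.3 2.9
1:59 -2.3 1.3; -4.6 2.5
2:65 -2.4 1.1; -4.8 2.0
3:71 -2.5 0.8; -5.0 1.5
4:77 -2.6 0.5; -5.1 0.9
5:83 -2.6 0.3; -5.2 0.4
6:89 -2.6 -0.0; -5.2 -0.2
7:95 -2.6 -0.3; -5.2 -0.7
8:101 -2.6 -0.6; -5.1 -1.2
9:107 -2.5 -0.8; -4.9 -1.8
10:113 -2.4 -1.1; -4.7 -2.3
11:119 -2.3 -1.3; -4.5 -2.8
12:125 -2.1 -1.5; -4.1 -3.2
13:131 -1.9 -1.8; -3.8 -3.6
14:137 -1.7 -2.0; -3.4 -4.0
15:143 -1.5 -2.1; -2.9 -4.3
16:149 -1.3 -2.3; -2.5 -4.6
17:155 -1.1 -2.4; -2.0 -4.8
18:161 -0.8 -2.5; -1.5 -5.0
19:167 -0.5 -2.6; -0.9 -5.1
20:173 -0.3 -2.6; -0.4 -5.2
21:179 0.0 -2.6; 0.2 -5.2
22:185 0.3 -2.6; 0.7 -5.2
23:191 0.6 -2.6; 1.2 -5.1
24:197 0.8 -2.5; 1.8 -4.9
25:203 1.1 -2.4; 2.3 -4.7
26:209 1.3 -2.3; 2.8 -4.5
27:215 1.5 -2.1; 3.2 -4.1
28:221 1.8 -1.9; 3.6 -3.8
29:227 2.0 -1.7; 4.0 -3.4
30:233 2.1 -1.5; 4.3 -2.9
31:239 2.3 -1.3; 4.6 -2.5
32:245 2.4 -1.1; 4.8 -2.0
33:251 2.5 -0.8; 5.0 -1.5
34:257 2.6 -0.5; 5.1 -0.9
35:263 2.6 -0.3; 5.2 -0.4
36:269 2.6 0.0; 5.2 0.2
37:275 2.6 0.3; 5.2 0.7
38:281 2.6 0.6; 5.1 1.2
39:287 2.5 0.8; 4.9 1.8
40:293 2.4 1.1; 4.7 2.3
41:299 2.3 1.3; 4.5 2.8
42:305 2.1 1.5; 4.1 3.2
43:311 1.9 1.8; 3.8 3.6
44:317 1.7 2.0; 3.4 4.0
45:323 1.5 2.1; 2.9 4.3
46:329 1.3 2.3; 2.5 4.6
47:335 1.1 2.4; 2.0 4.8
48:341 0.8 2.5; 1.5 5.0
49:347 0.5 2.6; 0.9 5.1
50:353 0.3 2.6; 0.4 5.2
51:359 -0.0 2.6; -0.2 5.2
52:365 -0.3 2.6; -0.7 5.2
53:371 -0.6 2.6; -1.2 5.1
54:377 -0.8 2.5; -1.8 4.9
55:383 -1.1 2.4; -2.3 4.7
56:389 -1.3 2.3; -2.8 4.5
57:395 -1.5 2.1; -3.2 4.1
58:401 -1.8 1.9; -3.6 3.8
59:407 -2.0 1.7; -4.0 3.4
60:413 -2.1 1.5; -4.3 2.9
61:419 -2.3 1.3; -4.6 2.5
```

Emit:
servo_tool(moves="-0.0021 0.0015 0 0 0 0; -0.0043 0.0029 0 0 0 0; -0.0043 0.0029 0 0 0 0")

```text
t: 16.3
ee_pos: [614.9, 71.5, 117.5]
orientation: [-0.189, 2.127, -2.126]
ft_force: [2.3, -0.2, 7.2]
width: 17.3
```

```bash
python3 f.py
```

```text
flag [259.2 257.3] 254 43 [104.5 106. ]
t 16.3 r 50.4 ang 58.5 Ftan -2.1 Frad 1.0 Fz 7.2
```

Emit:
servo_tool(moves="-0.0023 0.0013 0 0 0 0; -0.0046 0.0025 0 0 0 0; -0.0046 0.0025 0 0 0 0")

```text
t: 16.73
ee_pos: [610.2, 74.0, 117.5]
orientation: [-0.19, 2.127, -2.126]
ft_force: [0.8, -0.0, 7.4]
width: 17.3
```

```bash
python3 f.py
```

```text
flag [259.2 257.3] 254 45 [104.  105.6]
t 16.7 r 50.4 ang 64.5 Ftan -0.7 Frad 0.3 Fz 7.4
```

Emit:
servo_tool(moves="-0.0024 0.0011 0 0 0 0; -0.0048 0.0020 0 0 0 0; -0.0048 0.0020 0 0 0 0")

```text
t: 17.15
ee_pos: [605.4, 76.1, 117.5]
orientation: [-0.189, 2.127, -2.126]
ft_force: [2.4, 1.1, 7.1]
width: 17.3
```

```bash
python3 f.py
```

```text
flag [259.1 257.2] 254 45 [104.  105.8]
t 17.1 r 50.5 ang 70.4 Ftan -1.9 Frad 1.9 Fz 7.1
```

Emit:
servo_tool(moves="-0.0025 0.0008 0 0 0 0; -0.0050 0.0015 0 0 0 0; -0.0050 0.0015 0 0 0 0")

```text
t: 17.58
ee_pos: [600.4, 77.6, 117.4]
orientation: [-0.19, 2.127, -2.126]
ft_force: [0.4, 0.5, 7.7]
width: 17.2
```

```bash
python3 f.py
```

```text
flag [259.2 257.3] 254 45 [103.9 106. ]
t 17.6 r 50.5 ang 76.4 Ftan -0.2 Frad 0.6 Fz 7.7
```

Emit:
servo_tool(moves="-0.0026 0.0005 0 0 0 0; -0.0051 0.0009 0 0 0 0; -0.0051 0.0009 0 0 0 0")

```text
t: 18.0
ee_pos: [595.3, 78.6, 117.5]
orientation: [-0.189, 2.127, -2.126]
ft_force: [0.9, 0.6, 7.3]
width: 17.4
```

```bash
python3 f.py
```

```text
flag [259.2 257.3] 254 44 [104.1 105.8]
t 18.0 r 50.5 ang 82.2 Ftan -0.8 Frad 0.7 Fz 7.3
```

Emit:
servo_tool(moves="-0.0026 0.0003 0 0 0 0; -0.0052 0.0004 0 0 0 0; -0.0052 0.0004 0 0 0 0")

```text
t: 18.42
ee_pos: [590.1, 79.0, 117.5]
orientation: [-0.189, 2.127, -2.126]
ft_force: [1.9, 1.0, 8.2]
width: 17.4
```

```bash
python3 f.py
```

```text
flag [259.1 257.4] 254 46 [103.9 106. ]
t 18.4 r 50.5 ang 88.2 Ftan -1.8 Frad 1.1 Fz 8.2
```

Emit:
servo_tool(moves="-0.0026 0 0 0 0 0; -0.0052 -0.0002 0 0 0 0; -0.0052 -0.0002 0 0 0 0")

```text
t: 18.85
ee_pos: [584.9, 78.9, 117.4]
orientation: [-0.189, 2.127, -2.126]
ft_force: [1.7, 1.4, 7.4]
width: 17.4
```

```bash
python3 f.py
```

```text
flag [259.1 257.3] 254 44 [103.7 106.1]
t 18.9 r 50.5 ang 94.1 Ftan -1.8 Frad 1.3 Fz 7.4
```

Emit:
servo_tool(moves="-0.0026 -0.0003 0 0 0 0; -0.0052 -0.0007 0 0 0 0; -0.0052 -0.0007 0 0 0 0")

```text
t: 19.27
ee_pos: [579.6, 78.2, 117.4]
orientation: [-0.19, 2.127, -2.126]
ft_force: [1.0, 2.0, 7.8]
width: 17.6
```

```bash
python3 f.py
```

```text
flag [259.4 257.4] 254 40 [104.  106.3]
t 19.3 r 50.5 ang 100.1 Ftan -1.3 Frad 1.8 Fz 7.8
```

Emit:
servo_tool(moves="-0.0026 -0.0006 0 0 0 0; -0.0051 -0.0012 0 0 0 0; -0.0051 -0.0012 0 0 0 0")

```text
t: 19.7
ee_pos: [574.4, 77.1, 117.4]
orientation: [-0.19, 2.128, -2.126]
ft_force: [0.5, 1.9, 9.0]
width: 17.3
```

```bash
python3 f.py
```

```text
flag [259.4 257.8] 255 39 [103.8 105.7]
t 19.7 r 50.5 ang 106.1 Ftan -1.0 Frad 1.7 Fz 9.0
```

Emit:
servo_tool(moves="-0.0025 -0.0008 0 0 0 0; -0.0049 -0.0018 0 0 0 0; -0.0049 -0.0018 0 0 0 0")

```text
t: 20.12
ee_pos: [569.5, 75.3, 117.4]
orientation: [-0.19, 2.128, -2.126]
ft_force: [1.0, 2.8, 8.1]
width: 17.6
```

```bash
python3 f.py
```

```text
flag [259.5 257.7] 255 34 [103.4 105.2]
t 20.1 r 50.5 ang 112.1 Ftan -2.0 Frad 2.2 Fz 8.1
```

Emit:
servo_tool(moves="-0.0024 -0.0011 0 0 0 0; -0.0047 -0.0023 0 0 0 0; -0.0047 -0.0023 0 0 0 0")

```text
t: 20.55
ee_pos: [564.6, 73.0, 117.4]
orientation: [-0.19, 2.128, -2.126]
ft_force: [0.1, 2.4, 9.5]
width: 17.4
```

```bash
python3 f.py
```

```text
flag [259.3 257.8] 255 37 [103.5 105.9]
t 20.6 r 50.5 ang 118.2 Ftan -1.2 Frad 2.0 Fz 9.5
```

Emit:
servo_tool(moves="-0.0023 -0.0013 0 0 0 0; -0.0045 -0.0028 0 0 0 0; -0.0045 -0.0028 0 0 0 0")

```text
t: 20.98
ee_pos: [560.0, 70.2, 117.4]
orientation: [-0.19, 2.128, -2.126]
ft_force: [-0.3, 2.6, 10.0]
width: 17.6
```

```bash
python3 f.py
```

```text
flag [259.3 257.4] 254 39 [103.4 106.3]
t 21.0 r 50.5 ang 124.3 Ftan -1.3 Frad 2.3 Fz 10.0
```

Emit:
servo_tool(moves="-0.0021 -0.0015 0.0005 0 0 0; -0.0041 -0.0032 0.0005 0 0 0; -0.0041 -0.0032 0.0005 0 0 0")

```text
t: 21.4
ee_pos: [555.3, 66.5, 117.4]
orientation: [-0.192, 2.128, -2.127]
ft_force: [-0.9, 3.1, 8.4]
width: 17.6
```

```bash
python3 f.py
```

```text
flag [259.4 257.4] 254 37 [103.7 105.7]
t 21.4 r 50.4 ang 131.2 Ftan -1.3 Frad 2.9 Fz 8.4
```

Emit:
servo_tool(moves="-0.0019 -0.0018 0.0005 0 0 0; -0.0038 -0.0036 0.0005 0 0 0; -0.0038 -0.0036 0.0005 0 0 0")

```text
t: 21.82
ee_pos: [551.2, 62.4, 117.5]
orientation: [-0.193, 2.128, -2.128]
ft_force: [-1.2, 1.2, 4.7]
width: 17.4
```

```bash
python3 f.py
```

```text
flag [259.4 257.8] 255 34 [103.5 105.5]
t 21.8 r 50.4 ang 137.7 Ftan -0.0 Frad 1.7 Fz 4.7
```

Emit:
servo_tool(moves="-0.0017 -0.0020 0 0 0 0; -0.0034 -0.0040 0 0 0 0; -0.0034 -0.0040 0 0 0 0")

```text
t: 22.25
ee_pos: [548.0, 58.4, 117.5]
orientation: [-0.193, 2.127, -2.128]
ft_force: [-0.9, 1.9, 3.2]
width: 17.3
```

```bash
python3 f.py
```

```text
flag [259.4 257.6] 255 35 [104.1 105.7]
t 22.2 r 50.3 ang 143.5 Ftan -1.0 Frad 1.8 Fz 3.2
```

Emit:
servo_tool(moves="-0.0015 -0.0021 0 0 0 0; -0.0029 -0.0043 0 0 0 0; -0.0029 -0.0043 0 0 0 0")

```text
t: 22.68
ee_pos: [545.1, 54.0, 117.5]
orientation: [-0.193, 2.127, -2.128]
ft_force: [-1.6, 1.9, 2.4]
width: 17.2
```

```bash
python3 f.py
```

```text
flag [259.4 257.8] 255 32 [103.4 106.1]
t 22.7 r 50.3 ang 149.6 Ftan -0.8 Frad 2.3 Fz 2.4
```

Emit:
servo_tool(moves="-0.0013 -0.0023 0 0 0 0; -0.0025 -0.0046 0 0 0 0; -0.0025 -0.0046 0 0 0 0")

```text
t: 23.1
ee_pos: [542.8, 49.4, 117.5]
orientation: [-0.193, 2.127, -2.128]
ft_force: [-2.0, 1.7, -0.1]
width: 17.5
```

```bash
python3 f.py
```

```text
flag [259.2 257.8] 255 34 [103.3 105.4]
t 23.1 r 50.2 ang 155.4 Ftan -0.8 Frad 2.5 Fz -0.1
```

Emit:
servo_tool(moves="-0.0011 -0.0024 0 0 0 0; -0.0020 -0.0048 0 0 0 0; -0.0020 -0.0048 0 0 0 0")

```text
t: 23.52
ee_pos: [540.9, 44.6, 117.6]
orientation: [-0.192, 2.127, -2.128]
ft_force: [-1.5, 1.3, -1.5]
width: 17.2
```

```bash
python3 f.py
```

```text
flag [259.5 257.7] 255 34 [103.7 105.8]
t 23.5 r 50.2 ang 161.3 Ftan -0.7 Frad 1.8 Fz -1.5
```

Emit:
servo_tool(moves="-0.0008 -0.0025 0 0 0 0; -0.0015 -0.0050 0 0 0 0; -0.0015 -0.0050 0 0 0 0")

```text
t: 23.95
ee_pos: [539.6, 39.6, 117.6]
orientation: [-0.192, 2.127, -2.128]
ft_force: [-0.6, 1.5, -3.0]
width: 17.2
```

```bash
python3 f.py
```

```text
flag [259.3 257.8] 255 37 [103.7 105.7]
t 23.9 r 50.2 ang 167.2 Ftan -1.4 Frad 0.9 Fz -3.0
```

Emit:
servo_tool(moves="-0.0005 -0.0026 0 0 0 0; -0.0009 -0.0051 0 0 0 0; -0.0009 -0.0051 0 0 0 0")

```text
t: 24.38
ee_pos: [538.7, 34.5, 117.6]
orientation: [-0.192, 2.127, -2.128]
ft_force: [0.1, -0.0, -3.4]
width: 18.0
```

```bash
python3 f.py
```

```text
flag [259.2 257.7] 255 39 [103.5 106. ]
t 24.4 r 50.2 ang 173.1 Ftan -0.0 Frad -0.1 Fz -3.4
```

Emit:
servo_tool(moves="-0.0003 -0.0026 0 0 0 0; -0.0004 -0.0052 0 0 0 0; -0.0004 -0.0052 0 0 0 0")

```text
t: 24.8
ee_pos: [538.4, 29.3, 117.6]
orientation: [-0.192, 2.127, -2.128]
ft_force: [-0.3, 0.8, -5.5]
width: 17.3
```

```bash
python3 f.py
```

```text
flag [259.2 257.3] 254 45 [103.9 106.1]
t 24.8 r 50.1 ang 179.0 Ftan -0.8 Frad 0.3 Fz -5.5
```

Emit:
servo_tool(moves="0 -0.0026 -0.0004 0 0 0; 0.0002 -0.0052 -0.0004 0 0 0; 0.0002 -0.0052 -0.0004 0 0 0")

```text
t: 25.22
ee_pos: [538.7, 24.1, 117.5]
orientation: [-0.191, 2.127, -2.128]
ft_force: [-2.0, 0.5, -0.2]
width: 17.6
```

```bash
python3 f.py
```

```text
flag [259.2 257.3] 254 45 [103.9 105.8]
t 25.2 r 50.0 ang 185.0 Ftan -0.7 Frad 1.9 Fz -0.2
```

Emit:
servo_tool(moves="0.0003 -0.0026 0 0 0 0; 0.0007 -0.0052 0 0 0 0; 0.0007 -0.0052 0 0 0 0")

```text
t: 25.65
ee_pos: [539.5, 18.9, 117.5]
orientation: [-0.191, 2.127, -2.128]
ft_force: [-2.9, 0.2, 3.5]
width: 17.6
```

```bash
python3 f.py
```

```text
flag [259.2 257.3] 254 46 [104.  105.8]
t 25.6 r 50.0 ang 191.1 Ftan -0.8 Frad 2.8 Fz 3.5
```

Emit:
servo_tool(moves="0.0006 -0.0026 0 0 0 0; 0.0012 -0.0051 0 0 0 0; 0.0012 -0.0051 0 0 0 0")

```text
t: 26.08
ee_pos: [540.8, 13.9, 117.5]
orientation: [-0.191, 2.127, -2.128]
ft_force: [-2.0, 0.7, 5.1]
width: 17.8
```

```bash
python3 f.py
```

```text
flag [259.2 257.6] 255 38 [103.5 105.9]
t 26.1 r 49.9 ang 197.0 Ftan -1.3 Frad 1.7 Fz 5.1
```

Emit:
servo_tool(moves="0.0008 -0.0025 0 0 0 0; 0.0018 -0.0049 0 0 0 0; 0.0018 -0.0049 0 0 0 0")

```text
t: 26.5
ee_pos: [542.7, 9.1, 117.5]
orientation: [-0.191, 2.127, -2.127]
ft_force: [-1.0, -1.1, 5.4]
width: 17.7
```

```bash
python3 f.py
```

```text
flag [259.2 257.7] 255 39 [103.3 105. ]
t 26.5 r 49.8 ang 203.0 Ftan 0.6 Frad 1.3 Fz 5.4
```

Emit:
servo_tool(moves="0.0011 -0.0024 0 0 0 0; 0.0023 -0.0047 0 0 0 0; 0.0023 -0.0047 0 0 0 0")

```text
t: 26.92
ee_pos: [545.2, 4.1, 117.5]
orientation: [-0.191, 2.126, -2.128]
ft_force: [-0.4, -3.9, 3.2]
width: 17.4
```

```bash
python3 f.py
```

```text
flag [259.2 257.1] 254 37 [105.1 107.1]
t 26.9 r 49.7 ang 209.4 Ftan 3.1 Frad 2.3 Fz 3.2
```

The flag is about 1 mm higher and the tangential force has changed sign. The pin may be at the edge of the slot, so I'll take smaller steps.

Emit:
servo_tool(moves="0.0007 -0.0011 0 0 0 0; 0.0013 -0.0022 0 0 0 0; 0.0013 -0.0022 0 0 0 0")

```text
t: 27.35
ee_pos: [546.4, 2.1, 117.5]
orientation: [-0.191, 2.126, -2.128]
ft_force: [0.4, -3.9, 3.4]
width: 17.1
```

```bash
python3 f.py; python3 look.py s9
```

```text
flag [258.9 254.7] 252 35 [111.  113.5]
t 27.4 r 49.7 ang 212.1 Ftan 3.5 Frad 1.7 Fz 3.4
[546.4    2.1  117.47] [ 1.04 -3.68  5.34] 17.49082180003694
flag px [258.85 254.71] [256 252   6   7  34] [111.5  113.16]
```

View pics/s9.png

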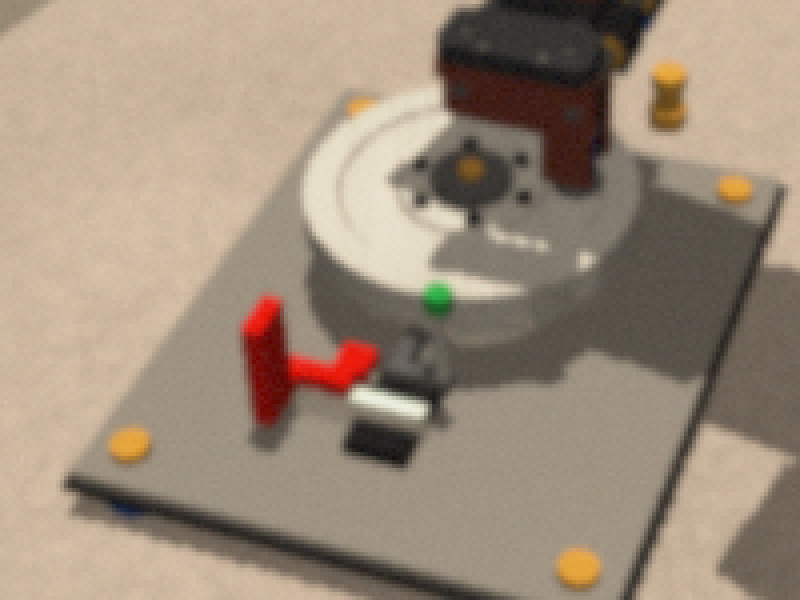

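The flag is now 8 mm higher, at (259,254.7), so the pin is home. I'll let go and lift straight up.

Emit:
servo_tool(moves="0 0 0 0 0 0; 0 0 0 0 0 0; 0 0 0 0 0 0; 0 0 0.02 0 0 0; 0 0 0.05 0 0 0; 0 0 0.09 0 0 0; 0 0 0.13 0 0 0; 0 0 0.13 0 0 0", hand=130)

```text
t: 28.45
ee_pos: [547.6, 2.6, 250.3]
orientation: [-0.185, 2.124, -2.125]
ft_force: [-0.1, 0.2, -1.1]
width: 42.6
```

Emit:
servo_tool(moves="-0.03 0 0 0 0 0; -0.06 0 0 0 0 0; -0.06 0 0 0 0 0; -0.06 0 0 0 0 0")

```text
t: 28.95
ee_pos: [486.6, 2.5, 246.9]
orientation: [-0.191, 2.127, -2.127]
ft_force: [-0.3, 0.0, -0.2]
width: 42.8
```

```bash
python3 f.py; python3 look.py s10; python3 - <<'E'
from h import *
np.set_printoptions(suppress=True,precision=1)
a=cam("scene");cv2.imwrite("pics/sc10.png",a["pixels"][:,:,::-1])
d=cam("wrist");cv2.imwrite("pics/w10.png",d["pixels"][:,:,::-1])
b=cam("side")
for n,d in(("scene",a),("side",b)):
  for c in("blue","orange","red","green"):
    for ce,s,m in blobs(mask(d,c),12):
        if s[4]<700: print(n,c,ce,s[4])
E
```

```text
flag [258.8 254.6] 252 33 [111.1 113.7]
t 28.9 r 105.2 ang 194.3 Ftan -0.1 Frad 0.3 Fz -0.2
[486.82   2.49 247.  ] [-0.5   0.79  0.55] 42.871993927131705
flag px [258.97 254.55] [256 252   7   7  33] [111.17 113.47]
scene blue [546.1 141.5] 71
scene blue [537.7 151.1] 128
scene blue [530.8 158.1] 174
scene blue [298.7 177.1] 12
scene blue [186.3 317.2] 362
scene orange [324.5 196.5] 16
scene orange [423.8 225.4] 27
scene orange [217.2 259.3] 53
scene orange [324.2 288. ] 58
scene orange [240.6 292.8] 50
scene orange [258.5 300.6] 60
scene red [393.5 184.1] 38
scene red [380.7 209.8] 69
scene green [352.7 171.8] 20
side blue [472.4  58. ] 220
side blue [431.4 170.7] 30
side blue [305.8 182.4] 96
side blue [542.5 188.8] 36
side blue [293.9 217.9] 98
side orange [270.4 185. ] 27
side orange [283.2 185. ] 25
side orange [316.8 198.6] 39
side orange [316.9 208.3] 31
side orange [267.4 221.6] 28
side orange [334.1 227. ] 32
side orange [182.1 290.9] 67
side orange [294.3 321.8] 82
side red [345.   82.3] 51
side red [223.4 270.4] 448
side green [258.9 254.8] 36
```

View pics/sc10.png

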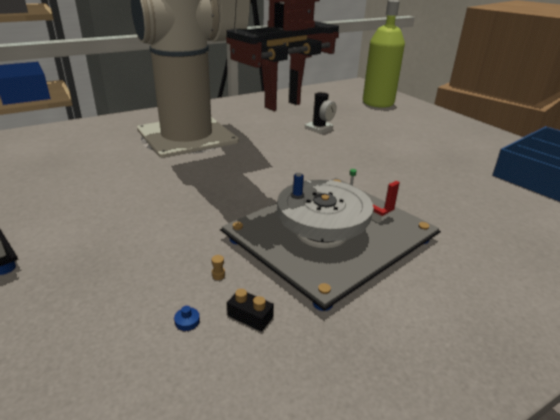

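View pics/s10.png

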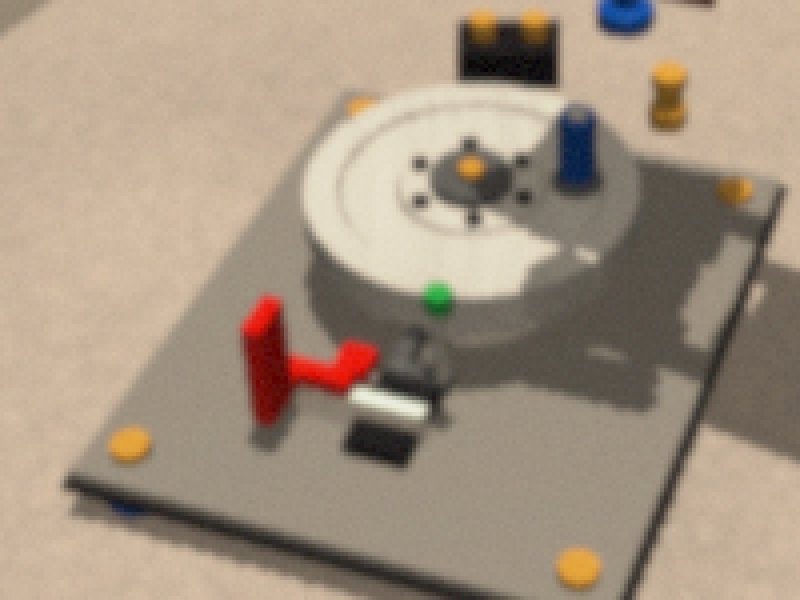

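View pics/w10.png

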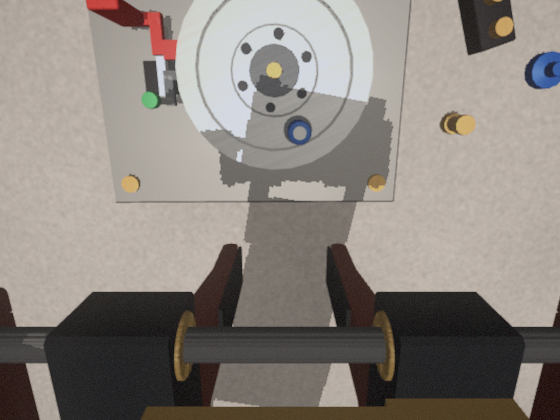

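The flag stays up at (259,254.6) in the side view. The catch is fully across, the loose parts are at their starting pixels, and the hand is clear. Handing in.

```bash
python3 -c "
from workcell import ctrl
print(ctrl.close_job())"
```

```text
the job is handed in; nothing more can be done
None
```

The wheel is locked with the pin home, and the job was handed in at about 29 s, well under the 72 s limit.

- **Free turn:** I pinched the blue knob and led the wheel counter-clockwise through about 388°. It ran freely, with no sideways force on the tool above about 6 N.
- **Catch:** I pushed the red catch across until it stopped moving (about 14 N at the stop). The tab measured about 21.5 mm of travel, and the flag rose about 6 mm.
- **Locking:** I turned the wheel on the same way in steps of 6° or less, checking the flag after each one. After about another 160° the flag jumped a further 8 mm or so, to about 111 mm, which is the pin-home height. I stopped there without pressing against the pin, with about 4 N sideways on the tool.
- **Last checks:** With the gripper opened and pulled clear, the flag stayed up. The loose parts were within about half a pixel of their starting positions in both fixed views.

I did not test the lock by pushing the wheel against the pin; the flag height is the only evidence that it is locked. The upward force at the hand reached about 12 N once during the free turn. It was about 10 N once during the slow search, and I eased that with a half-millimetre height correction.

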